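Put the washstand things back in their acrylic tiers

ROBOT

A 6-joint arm with a two-finger parallel gripper is mounted at the origin on the work surface. World frame = base frame: x ahead of the robot, y to its left, z up, the work surface at z = 0. Lengths are in m, angles in degrees, forces in N, time in s.
With the tool pointing down it reaches from about 0.25 to 0.725 m from the base axis. Payload 9.7 kg.
Tool frame: the origin (TCP) lies between the finger pads; the fingertips stand 17 mm ahead of it and the grasp point (between the pads) lies 2 mm behind it; z points along the fingers, y is the direction in which the jaws open and shut (so a half turn about z gives the same grasp; the last joint's range is limited). The gripper opens to 85 mm and grips with 20 to 120 N. Pads are 22 mm wide; open, the fingers measure 114 mm over their backs; the gripper's body (76 mm by 85 mm) begins 54 mm behind the grasp point. The pads swing forward as they close: fully open they stand 13 mm farther back than shut.
Start: joints at [73.568, 4.979, 10.078, 95.1, 0, 90], TCP at [0.156, 0.528, 0.222] pointing down, gripper open.
Joint ranges: [-179.16, 179.16], [-48.56, 103.87], [-65.8, 70.77], [-126.05, 130.52], [-82.76, 87.17], [-180, 180]. Speed limits (degrees/s): [127.2, 127.2, 147.25, 180, 180, 180].

INTERFACE

Orientations are given as [roll, pitch, yaw] about the fixed x, y, z axes, in that order (R = Rz(yaw) Ry(pitch) Rx(roll)).
In Python, from workcell import monitor, cams, order gives the robot as it stands. The module is installed in compiled form; this text tells all that it offers.
- The arm moves only by the shell command python3 -m handwheel 'ROWS' [OPENING] [FORCE]. ROWS is JSON, a list of rows, each a list of 6 numbers: the shift along the tool's x, y, z in m, then the turn, a rotation vector about the tool's x, y, z in degrees. In form: [[tx, ty, tz, wx, wy, wz], ...]. A call has exactly 8 rows; each row shifts and turns the commanded pose from where the row before left it, along the tool's axes as they then stand; what a row does not reach is not made up. A row lasts 1/12 s, in which the tool goes at most 41.7 mm and 7.16 degrees, less where a joint would pass 70% of its speed; a pose out of reach is approached as far as the arm can. A call is refused whole if a number of a shift passes 0.0417 or a number of a turn 7.16, either way. A call with a gripper value outside its range is refused whole. OPENING is the opening, from -1 (shut) to 1 (fully open), set as the call begins (- or left out, the last holds). The fingers move at their own pace and stop on an object; FORCE is the grip in N (left out, the last holds). Time passes only in rows, so rows that do not move let the fingers close, or fill a call up. It gives the time, the measured TCP pose, the force and the opening at its end, in the units of the state.
- monitor.get_obs(): the state, without advancing time (a new reading comes with each control period).
- cams.camera(name): name is "scene" or "side" or "wrist"; returns a dict with "img" (420x560x3 uint8, red, green, blue), "depth" (420x560 float32, m along the optical axis (not along the pixel's ray), 0 where there is no reading), "fx", "fy", "cx", "cy" (pixels), "rvec" (rotation vector, rad) and "tvec" (3), from world to camera coordinates, as OpenCV has them; the wrist camera has in their place "tool_from_camera" (4x4, takes a point from camera to tool coordinates, whose origin is the TCP and whose axes are the flange's). Camera axes: x right, y down, z forward; pixel columns grow to the right and rows downward; lengths in m; the calibration is good to about 2 mm. A picture is of the moment at which its call begins: read the wrist's pose just before it.
- order.job_done(): hands the job in, once; it reports no verdict.
The state is a dict: "time": time; "q": joint angles; "qd": joint speeds; "joint_efforts": joint torques, N m; "ee_pos": TCP position; "tcp_rot": TCP orientation; "wrist_force": force on the tool from outside, world axes, zero at the start; "torque": the same for the moment, N m; "opening": finger opening in m.
Only numpy, scipy, OpenCV 4.12 (cv2) and the standard library are available. Lean on these libraries where they do the work, as an engineer would, in place of code of your own. Each camera call takes 0.05 s, during which the arm holds its last target. There are 200 camera calls.

TASK

The acrylic tiers have been washed and stand separately on the counter: put each thing back where it belongs. Stand the denture cup in the square one-bay tray and close it with its lid, stand the glass jar in the wide bay and the pill bottle in the narrow bay of the small two-bay tray, and lay the toothbrush flat, bristles up, lengthwise in the wide free bay of the long tray. Set everything down without dropping it, and leave the nail file in the long tray and the steel tumbler on the counter as they are.

Things in the scene. Friction and masses are not known exactly. Their poses are not given: they have to be found in the camera images.
- denture_cup: Open round white plastic cup, standing: 62 mm across at the rim, 59 mm at the foot, 60 mm high, wall 4 mm, inside 54 mm across at the mouth, about 70 g. Origin: centre of its underside; z up.
- cup_lid: Round white lid of the cup, lying on its plug. From below: plug 44 mm across, 0 to 6 mm up; disc 66 mm across, 6 to 12 mm up; finger bar on top, 46 mm long (x), 12 mm wide (y), centred, 12 to 30 mm up. about 35 g. Closed: plug inside the cup's mouth, disc resting on the rim, lid origin 54 mm above the cup's. Origin: centre of the plug's underside; z up.
- pill_bottle: Small round amber pill bottle with a ribbed white twist cap and a paper label, standing: 33 mm across, 72 mm high, about 60 g. Origin: centre of its underside; z up.
- glass_jar: Low round glass jar with a flat aluminium lid, standing: 55 mm across, 46 mm high (the lid is the top 15 mm), about 130 g. Origin: centre of its underside; z up.
- toothbrush: Short green toothbrush lying on its back, bristles up: 120 mm long along x, handle 12 mm wide (y) and 11 mm thick (z) from x = -60 to +25 mm, head with white bristles at +x (bristle tops 16 mm up). about 20 g. It balances at about x = -10 mm. Origin: middle of its length on the underside; x to the head, z up.
- cup_tray: Fixed clear acrylic tray with pale rims; floor 4 mm thick, walls 3 mm, rim 18 mm above the counter. Origin: centre of its underside, on the counter; z up. Square, one bay: 96 x 96 mm outside, 90 x 90 mm inside. The denture cup's place.
- pair_tray: Fixed clear acrylic tray with pale rims; floor 4 mm thick, walls 3 mm, rim 18 mm above the counter. Origin: centre of its underside, on the counter; z up. The small two-bay tray: 80 mm (x) by 133 mm (y) outside. Both bays are 74 mm long in x: the wide bay, the jar's, is 74 mm in y, centred at y = +26.5 mm; the narrow bay, the pill bottle's, is 50 mm in y, centred at y = -38.5 mm.
- brush_tray: Fixed clear acrylic tray with pale rims; floor 4 mm thick, walls 3 mm, rim 18 mm above the counter. Origin: centre of its underside, on the counter; z up. The long tray: 115 mm (x) by 160 mm (y) outside. Both bays are 154 mm long in y: the wide free bay, the toothbrush's, is 76 mm in x, centred at x = -16.5 mm; the narrow bay, 30 mm in x, centred at x = +39.5 mm, holds the nail file.
- nail_file: Flat steel nail file, 130 x 12 x 6 mm, already lying in the narrow bay of the long tray; leave it there. Origin: middle of its length on the underside; x along it.
- tumbler: Empty steel tumbler, 62 mm across, 85 mm high, standing on the counter among the things; leave it alone. Origin: centre of its underside; z up.
Mind the look-alikes: they are no part of the job. Leave any purple look-alike of the brush_tray alone. What is shaped like the pill_bottle but green is not meant.

How it is judged:
By the outcome, as a careful person would: the job done as asked, in the order asked, and still so for the second after the job is handed in, with the robot touching nothing.
It also fails if it takes over 125 s, if anything falls off the work surface, if the arm or the gripper's body presses on something with over 40 N, if the wrist force passes 120 N, or if a joint passes its speed limit or range.

## Working session

There is one attempt and no reset: what is moved stays moved. The work goes in short steps, Python scripts to look and compute and a shell command to move; the robot and the scene stay as the last step left them, time stands still between calls to the robot, and variables do not carry over. Pictures are saved under pics/ and viewed, about 12 in all and at most 16, crops included, and the job is handed in when it is done.

```bash
mkdir -p pics; ls
cat > h.py <<'E'
import numpy as np, cv2
from workcell import monitor, cams, order
from scipy.spatial.transform import Rotation as R
def T_wc(c, obs=None):
    """camera->world"""
    T=np.eye(4)
    if "rvec" in c:
        Rm=cv2.Rodrigues(np.array(c["rvec"],float))[0]; T[:3,:3]=Rm.T; T[:3,3]=-Rm.T@np.array(c["tvec"],float).ravel(); return T
    T[:3,:3]=R.from_euler('xyz',obs["tcp_rot"],degrees=True).as_matrix(); T[:3,3]=obs["ee_pos"]
    return T@np.array(c["tool_from_camera"])
def shot(name):
    o=monitor.get_obs(); c=cams.camera(name); c["T"]=T_wc(c,o); return c
def ray(c,u,v,z):
    d=c["T"][:3,:3]@np.array([(u-c["cx"])/c["fx"],(v-c["cy"])/c["fy"],1]); p=c["T"][:3,3]
    return p+d*(z-p[2])/d[2]
def cloud(c):
    h,w=c["depth"].shape; v,u=np.mgrid[:h,:w]; d=c["depth"]
    P=np.stack([(u-c["cx"])/c["fx"]*d,(v-c["cy"])/c["fy"]*d,d],-1)@c["T"][:3,:3].T+c["T"][:3,3]
    P[d==0]=np.nan; return P
def save(c,fn,crop=None,s=1):
    im=c["img"][...,::-1]
    if crop: x0,y0,x1,y1=crop; im=im[y0:y1,x0:x1]
    cv2.imwrite("pics/"+fn,cv2.resize(im,None,fx=s,fy=s,interpolation=cv2.INTER_CUBIC))
E
python3 - <<'E'
from h import *
import pickle
print(monitor.get_obs())
for n in ["scene","side","wrist"]:
    c=shot(n); pickle.dump(c,open(n+".pkl","wb")); print(n,c["T"][:3,3].round(3),c["T"][:3,2].round(2),c["fx"]); 
    if n!="wrist": save(c,n+".png",s=1.4)
print(c["tool_from_camera"])
E
```

```text
pics
{'time': 0.0, 'q': array([7.35673590e+01, 5.01031089e+00, 1.00349038e+01, 9.51015019e+01,
       3.75242833e-04, 9.00004246e+01]), 'qd': array([-0.00859017,  0.09987481, -0.00157776, -0.0735346 ,  0.02693821,
        0.06690356]), 'joint_efforts': array([-1.76290338e-03, -5.20388389e+01,  4.64798677e+01,  1.61062146e-02,
        3.02878482e-05, -1.78556655e-05]), 'ee_pos': array([0.15551457, 0.52729077, 0.2215947 ]), 'tcp_rot': array([-1.79923091e+02, -3.74672599e-04,  1.63566934e+02]), 'wrist_force': array([-0.42408632, -0.38604363,  0.46965197]), 'torque': array([ 0.05928169, -0.01863445,  0.00540879]), 'opening': 0.08557575097924545}
scene [1.2   0.473 0.811] [-0.64 -0.4  -0.66] 533.950653413697
side [-0.009 -0.67   0.722] [ 0.42  0.63 -0.65] 434.89944117668875
wrist [0.09  0.547 0.373] [ 0.26 -0.08 -0.96] 319.3573668965777
[[-9.18647953e-04 -9.61900290e-01 -2.73398955e-01  6.85292920e-02]
 [ 9.99999502e-01 -9.90280126e-04  1.24006490e-04  1.49248645e-04]
 [-3.90023430e-04 -2.73398704e-01  9.61900721e-01 -1.51409540e-01]
 [ 0.00000000e+00  0.00000000e+00  0.00000000e+00  1.00000000e+00]]
```

View pics/scene.png

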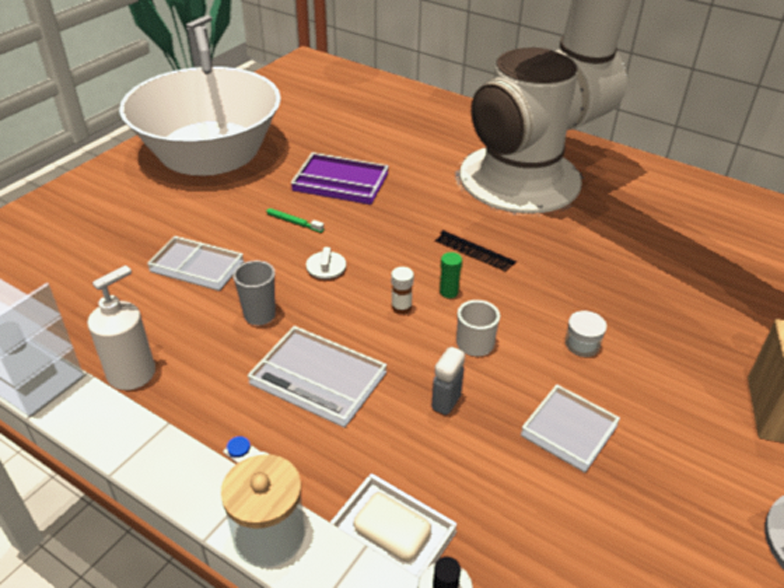

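View pics/side.png

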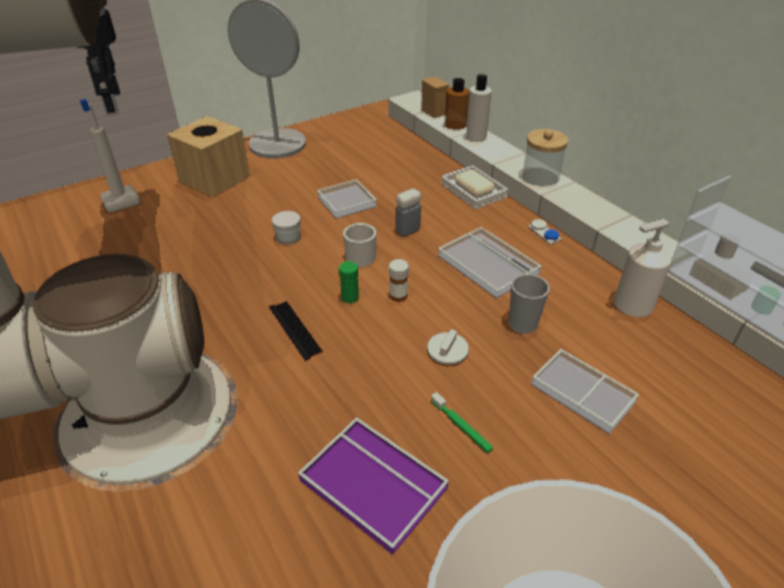

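Scene view (784×588): toothbrush (295,219), lid (326,264), pill bottle amber/white (402,290) against the green decoy (451,275). The cup is at (478,327), against the steel tumbler (257,292), and the jar at (586,332). Cup tray (571,427), brush tray with file (318,373) against the purple look-alike (340,178), pair tray (196,262). There is also a dark white-capped bottle obstacle at (449,380).

Run:
```python
from h import *
import pickle
G=0.002
P=[]
for n in ["scene","side"]:
    c=pickle.load(open(n+".pkl","rb")); Q=cloud(c).reshape(-1,3); col=c["img"].reshape(-1,3)
    k=(Q[:,2]>0.007)&(Q[:,2]<0.14)&(Q[:,0]>0.1)&(Q[:,0]<0.78)&(abs(Q[:,1])<0.65); P.append(np.c_[Q,col][k])
for nm,X in zip(["scene","side"],P):
    im=np.zeros((350,700),np.uint8); ij=((X[:,:2]-[0.1,-0.7])/G).astype(int); im[ij[:,0],ij[:,1]]=1
    im=cv2.morphologyEx(im,cv2.MORPH_CLOSE,np.ones((4,4)))
    n,l=cv2.connectedComponents(im); lab=l[ij[:,0],ij[:,1]]
    print(nm)
    for i in range(1,n):
        k=lab==i
        if k.sum()<40: continue
        Y=X[k]; top=Y[Y[:,2]>np.percentile(Y[:,2],98)-0.004]
        r=cv2.minAreaRect(top[:,:2].astype(np.float32)); ra=cv2.minAreaRect(Y[:,:2].astype(np.float32))
        f=lambda r:(np.round(r[0],3).tolist(),np.round(r[1],3).tolist(),round(r[2],1))
        print(k.sum(),"ztop",Y[:,2].max().round(3),"top",f(r),"all",f(ra),"rgb",np.median(Y[:,3:],0))
```

```text
scene
366 ztop 0.14 top ([0.106, -0.001], [0.077, 0.011], 89.5) all ([0.111, 0.003], [0.021, 0.124], 0.0) rgb [187. 178. 155.]
3672 ztop 0.115 top ([0.272, -0.533], [0.219, 0.303], 89.8) all ([0.271, -0.536], [0.302, 0.223], 1.8) rgb [192.5 181.  169.5]
649 ztop 0.024 top ([0.216, -0.281], [0.123, 0.161], 17.3) all ([0.216, -0.282], [0.124, 0.161], 17.2) rgb [ 95.  46. 109.]
1265 ztop 0.123 top ([0.331, 0.526], [0.076, 0.009], 12.2) all ([0.35, 0.538], [0.117, 0.028], 30.6) rgb [91. 69. 45.]
674 ztop 0.051 top ([0.371, 0.286], [0.05, 0.054], 72.3) all ([0.371, 0.286], [0.05, 0.055], 73.5) rgb [208.  189.5 177. ]
144 ztop 0.021 top ([0.369, -0.259], [0.01, 0.091], 5.5) all ([0.371, -0.27], [0.014, 0.115], 4.6) rgb [ 65.  171.5  88. ]
398 ztop 0.076 top ([0.38, 0.059], [0.027, 0.032], 87.4) all ([0.38, 0.059], [0.028, 0.032], 84.0) rgb [29. 80. 36.]
411 ztop 0.033 top ([0.444, -0.145], [0.045, 0.012], 31.5) all ([0.445, -0.145], [0.061, 0.064], 38.6) rgb [243. 245. 236.]
834 ztop 0.063 top ([0.456, 0.148], [0.06, 0.058], 3.2) all ([0.456, 0.148], [0.063, 0.058], 4.6) rgb [139. 129. 115
[... 2957 characters left out ...]
.58, 0.168], [0.043, 0.023], 2.9) all ([0.581, 0.166], [0.029, 0.05], 89.6) rgb [82.  75.  67.5]
741 ztop 0.086 top ([0.591, -0.165], [0.06, 0.059], 21.1) all ([0.591, -0.165], [0.061, 0.059], 20.3) rgb [85. 82. 75.]
411 ztop 0.02 top ([0.646, -0.006], [0.117, 0.161], 4.0) all ([0.646, -0.007], [0.117, 0.163], 4.0) rgb [140. 138. 130.]
100 ztop 0.022 top ([0.761, 0.217], [0.125, 0.027], 88.7) all ([0.762, 0.217], [0.033, 0.127], 1.0) rgb [130. 121. 108.]
1029 ztop 0.139 top ([0.775, -0.238], [0.02, 0.008], 89.9) all ([0.766, -0.239], [0.028, 0.062], 0.3) rgb [126. 117. 103.]
122 ztop 0.033 top ([0.773, 0.218], [0.012, 0.075], 1.6) all ([0.773, 0.216], [0.014, 0.08], 0.9) rgb [169. 160. 130.]
```

```bash
cat > d.py <<'E'
# d.py x y z [jaw_deg]: tool-axis shift to target from measured pose, and the wz turn for the jaw direction
import sys; from h import *
a=[float(s) for s in sys.argv[1:]]; o=monitor.get_obs()
M=R.from_euler('xyz',o["tcp_rot"],degrees=True).as_matrix()
s=M.T@(np.array(a[:3])-o["ee_pos"])
print("t",round(o["time"],1),"pos",o["ee_pos"].round(4),"rot",o["tcp_rot"].round(1),"jaw",round(np.degrees(np.arctan2(M[1,1],M[0,1])),1),"q6",round(o["q"][5],1))
print("shift mm",(s*1000).round(1))
if len(a)>3:
    j=np.degrees(np.arctan2(M[1,1],M[0,1])); w=-((a[3]-j+90)%180-90); print("wz",round(w,1))
    M2=M@R.from_euler('z',w,degrees=True).as_matrix(); print("shift after turn mm",(M2.T@(np.array(a[:3])-o["ee_pos"])*1000).round(1))
E
python3 - <<'E'
from h import *
import pickle
for (cx,cy,yaw,hx,hy) in [(0.5615,-0.328,13,.04,.0665),(0.6465,-0.0055,4.2,.0575,.08)]:
  for n in ["scene","side"]:
    Q=cloud(pickle.load(open(n+".pkl","rb"))).reshape(-1,3)
    a=np.radians(yaw); L=(Q[:,:2]-[cx,cy])@np.array([[np.cos(a),-np.sin(a)],[np.sin(a),np.cos(a)]])
    k=(abs(L[:,0])<hx-.006)&(abs(L[:,1])<hy-.006)&(Q[:,2]>.012)&(Q[:,2]<.03)
    print(n,k.sum(),"median local interior rim pts",np.median(L[k],0).round(4),L[k].std(0).round(4))
E
python3 d.py 0.455 0.147 0.12
```

```text
scene 74 median local interior rim pts [ 0.0025 -0.0111] [0.0193 0.0067]
side 51 median local interior rim pts [-0.0012 -0.0135] [0.02   0.0044]
scene 248 median local interior rim pts [ 0.0235 -0.0009] [0.0062 0.0432]
side 110 median local interior rim pts [0.0212 0.0021] [0.0096 0.0454]
t 0.1 pos [0.1555 0.5274 0.2217] rot [-179.9    0.   163.6] jaw 73.6 q6 90.0
shift mm [-394.8 -280.   102. ]
```

Run:
```python
from h import *
import pickle
c=pickle.load(open("scene.pkl","rb")); save(c,"crop1.png",(90,150,450,330),2.2)
```

```text
(no output)
```

View pics/crop1.png

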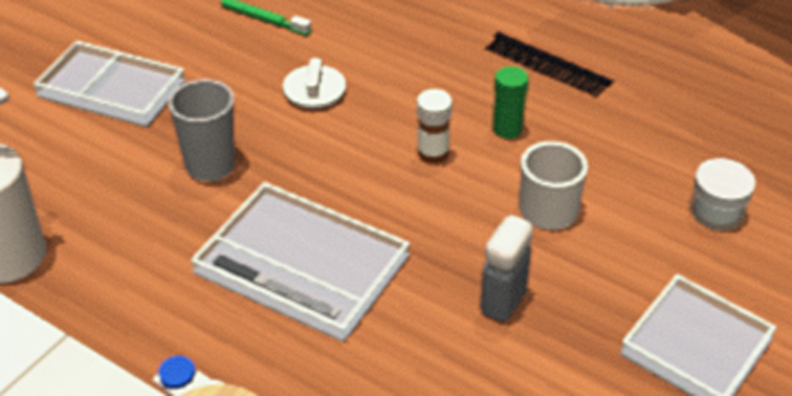

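Crop: pill bottle (amber, white cap) at (433,125), green decoy (510,100), open cup (553,185), tumbler (203,130), jar (722,193). The dividers match pair tray yaw 13° and brush tray yaw 4°, with the file in the far narrow bay.

```bash
python3 -m handwheel '[[-0.0247,-0.0175,0.0064,0,0,0],[-0.0247,-0.0175,0.0064,0,0,0],[-0.0247,-0.0175,0.0064,0,0,0],[-0.0247,-0.0175,0.0064,0,0,0],[-0.0247,-0.0175,0.0064,0,0,0],[-0.0247,-0.0175,0.0064,0,0,0],[-0.0247,-0.0175,0.0064,0,0,0],[-0.0247,-0.0175,0.0064,0,0,0]]' 1 40
python3 -m handwheel '[[-0.0247,-0.0175,0.0064,0,0,0],[-0.0247,-0.0175,0.0064,0,0,0],[-0.0247,-0.0175,0.0064,0,0,0],[-0.0247,-0.0175,0.0064,0,0,0],[-0.0247,-0.0175,0.0064,0,0,0],[-0.0247,-0.0175,0.0064,0,0,0],[-0.0247,-0.0175,0.0064,0,0,0],[-0.0247,-0.0175,0.0064,0,0,0]]'
python3 d.py 0.455 0.147 0.036
cat > top.py <<'E'
# top.py x y zlo zhi [r]: wrist-depth points in height band near (x,y): fitted rect & circle
import sys; from h import *
x,y,a,b=[float(s) for s in sys.argv[1:5]]; r=float(sys.argv[5]) if len(sys.argv)>5 else .06
c=shot(sys.argv[6] if len(sys.argv)>6 else "wrist"); Q=cloud(c).reshape(-1,3)
k=(np.hypot(Q[:,0]-x,Q[:,1]-y)<r)&(Q[:,2]>a)&(Q[:,2]<b); Y=Q[k].astype(np.float32)
print(k.sum(),"z",Y[:,2].min().round(4),Y[:,2].max().round(4)) 
re=cv2.minAreaRect(Y[:,:2]); print("rect",np.round(re[0],4),np.round(re[1],4),round(re[2],1)); ci=cv2.minEnclosingCircle(Y[:,:2]); print("circle",np.round(ci[0],4),round(ci[1],4))
E
python3 top.py 0.455 0.147 0.052 0.07 0.05
```

```text
time: 0.82
ee_pos: [0.306, 0.336, 0.1707]
tcp_rot: [-180.0, -0.0, 163.6]
wrist_force: [0.5, 0.2, 0.2]
opening: 0.0857
time: 1.48
ee_pos: [0.456, 0.1457, 0.1195]
tcp_rot: [-180.0, -0.0, 163.6]
wrist_force: [0.4, 1.1, 0.7]
opening: 0.0854
t 1.5 pos [0.456  0.1457 0.1195] rot [-180.    -0.   163.6] jaw 73.6 q6 34.2
shift mm [ 1.4  0.9 83.5]
1852 z 0.0521 0.0617Traceback (most recent call last):
  File "top.py", line 7, in <module>
    re=cv2.minAreaRect(Y[:,:2]); print("rect",np.round(re[0],4),np.round(re[1],4),round(re[2],1)); ci=cv2.minEnclosingCircle(Y[:,:2]); print("circle",np.round(ci[0],4),round(ci[1],4))
cv2.error: OpenCV(4.12.0) /io/opencv/modules/imgproc/src/convhull.cpp:143: error: (-215:Assertion failed) total >= 0 && (depth == CV_32F || depth == CV_32S) in function 'convexHull'
```

```bash
sed -i 's/Y=Q\[k\].astype(np.float32)/Y=Q[k].astype(np.float32); XY=np.ascontiguousarray(Y[:,:2])/; s/minAreaRect(Y\[:,:2\])/minAreaRect(XY)/; s/minEnclosingCircle(Y\[:,:2\])/minEnclosingCircle(XY)/' top.py
python3 top.py 0.455 0.147 0.052 0.07 0.05
```

```text
1903 z 0.052 0.0617
rect [0.4549 0.1468] [0.061  0.0611] 16.5
circle [0.455  0.1467] 0.031
```

```bash
python3 -m handwheel '[[0.0014,0.0009,0.015,0,0,0],[0,0,0.015,0,0,0],[0,0,0.015,0,0,0],[0,0,0.015,0,0,0],[0,0,0.012,0,0,0],[0,0,0.008,0,0,0],[0,0,0.0035,0,0,0],[0,0,0,0,0,0]]'
python3 -m handwheel '[[0,0,0,0,0,0],[0,0,0,0,0,0],[0,0,0,0,0,0],[0,0,0,0,0,0],[0,0,0,0,0,0],[0,0,0,0,0,0],[0,0,0,0,0,0],[0,0,0,0,0,0]]' -1 30
python3 -m handwheel '[[0,0,-0.004,0,0,0],[0,0,-0.01,0,0,0],[0,0,-0.02,0,0,0],[0,0,-0.02,0,0,0],[0,0,-0.02,0,0,0],[0,0,-0.02,0,0,0],[0,0,-0.02,0,0,0],[0,0,0,0,0,0]]'
python3 d.py 0.532 0.334 0.15
```

```text
time: 2.25
ee_pos: [0.4539, 0.1485, 0.0358]
tcp_rot: [-180.0, -0.0, 163.6]
wrist_force: [-0.1, 0.5, 0.1]
opening: 0.0851
time: 2.92
ee_pos: [0.4549, 0.1486, 0.0379]
tcp_rot: [179.9, 0.1, 163.6]
wrist_force: [-2.3, -0.9, 6.5]
opening: 0.0603
time: 3.58
ee_pos: [0.4559, 0.1489, 0.1554]
tcp_rot: [179.8, 0.3, 163.6]
wrist_force: [0.5, 0.3, 0.7]
opening: 0.0606
t 3.6 pos [0.4559 0.1489 0.1554] rot [179.8   0.3 163.6] jaw 73.6 q6 34.5
shift mm [-20.6 199.    6.2]
```

```bash
python3 -m handwheel '[[-0.0026,0.0249,0,0,0,0],[-0.0026,0.0249,0,0,0,0],[-0.0026,0.0249,0,0,0,0],[-0.0026,0.0249,0,0,0,0],[-0.0026,0.0249,0,0,0,0],[-0.0026,0.0249,0,0,0,0],[-0.0026,0.0249,0,0,0,0],[-0.0026,0.0249,0,0,0,0]]'
python3 -m handwheel '[[0,0,0,0,0,0],[0,0,0,0,0,0],[0,0,0,0,0,0],[0,0,0,0,0,0],[0,0,0,0,0,0],[0,0,0,0,0,0],[0,0,0,0,0,0],[0,0,0,0,0,0]]'
python3 d.py 0.532 0.334 0.040
python3 - <<'E'
from h import *
c=shot("wrist"); save(c,"w1.png"); s=shot("side"); save(s,"s1.png",(130,50,430,250),2)
Q=cloud(c); 
P=Q.reshape(-1,3); P=P[np.hypot(P[:,0]-.532,P[:,1]-.334)<.04]; P=P[P[:,2]>.05]
print(np.nanpercentile(P[:,2],[1,25,50,75,99]))
E
```

```text
time: 4.25
ee_pos: [0.5309, 0.3348, 0.1503]
tcp_rot: [-180.0, -0.0, 163.6]
wrist_force: [1.3, -0.2, 0.3]
opening: 0.0604
time: 4.92
ee_pos: [0.5306, 0.3333, 0.1507]
tcp_rot: [180.0, 0.0, 163.5]
wrist_force: [0.2, -0.8, -1.4]
opening: 0.0602
t 4.9 pos [0.5306 0.3333 0.1507] rot [180.    0.  163.5] jaw 73.5 q6 48.6
shift mm [ -1.1   1.  110.7]
[0.11669107 0.16098787 0.20719011 0.2428305  0.25691936]
```

View pics/w1.png

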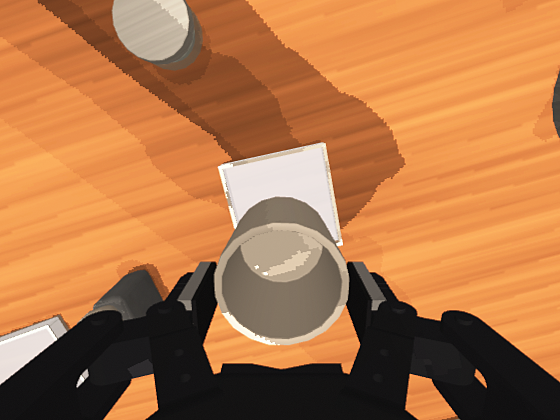

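Wrist view: the cup sits upright between the pads (mouth at (282,285)), with the cup tray directly below.

```bash
python3 -m handwheel '[[-0.001,0.001,0.015,0,0,0],[0,0,0.02,0,0,0],[0,0,0.02,0,0,0],[0,0,0.018,0,0,0],[0,0,0.015,0,0,0],[0,0,0.01,0,0,0],[0,0,0.006,0,0,0],[0,0,0.002,0,0,0]]'
python3 -m handwheel '[[0,0,0.001,0,0,0],[0,0,0.001,0,0,0],[0,0,0.001,0,0,0],[0,0,0.001,0,0,0],[0,0,0,0,0,0],[0,0,0,0,0,0],[0,0,0,0,0,0],[0,0,0,0,0,0]]'
python3 top.py 0.532 0.334 0.055 0.08 0.042
```

```text
time: 5.68
ee_pos: [0.5316, 0.3341, 0.0436]
tcp_rot: [-180.0, -0.0, 163.6]
wrist_force: [0.3, 1.0, -0.5]
opening: 0.0606
time: 6.35
ee_pos: [0.5324, 0.3346, 0.042]
tcp_rot: [179.9, 0.1, 163.6]
wrist_force: [-1.5, -0.2, 5.3]
opening: 0.0603
6897 z 0.055 0.08
rect [0.5323 0.3372] [0.0615 0.0687] 19.4
circle [0.5265 0.3356] 0.0417
```

```bash
python3 -m handwheel '[[0,0,0,0,0,0],[0,0,0,0,0,0],[0,0,0,0,0,0],[0,0,0,0,0,0],[0,0,0,0,0,0],[0,0,0,0,0,0],[0,0,0,0,0,0],[0,0,-0.005,0,0,0]]' 0.9
python3 -m handwheel '[[0,0,-0.01,0,0,0],[0,0,-0.02,0,0,0],[0,0,-0.02,0,0,0],[0,0,-0.02,0,0,0],[0,0,-0.02,0,0,0],[0,0,-0.02,0,0,0],[0,0,-0.02,0,0,0],[0,0,0,0,0,0]]'
python3 top.py 0.532 0.334 0.055 0.08 0.042
python3 d.py 0.443 -0.147 0.13 120
```

```text
time: 7.07
ee_pos: [0.5314, 0.334, 0.0445]
tcp_rot: [-179.9, -0.1, 163.6]
wrist_force: [-0.5, -0.1, -0.6]
opening: 0.0813
time: 7.73
ee_pos: [0.533, 0.335, 0.1811]
tcp_rot: [179.7, 0.3, 163.6]
wrist_force: [-0.0, 0.2, 1.5]
opening: 0.081
1188 z 0.0551 0.0658
rect [0.5331 0.3348] [0.0608 0.0611] 88.8
circle [0.5331 0.3348] 0.031
t 7.8 pos [0.5328 0.3349 0.1789] rot [179.8   0.2 163.6] jaw 73.6 q6 48.6
shift mm [ -50.  -487.8   47.2]
wz -46.4
shift after turn mm [ 318.9 -372.4   47.2]
```

```bash
python3 -m handwheel '[[0,0,0,0,0,-5.8],[0,0,0,0,0,-5.8],[0,0,0,0,0,-5.8],[0,0,0,0,0,-5.8],[0,0,0,0,0,-5.8],[0,0,0,0,0,-5.8],[0,0,0,0,0,-5.8],[0,0,0,0,0,-5.8]]' 0.2
python3 -m handwheel '[[0.02,-0.0233,0,0,0,0],[0.02,-0.0233,0,0,0,0],[0.02,-0.0233,0,0,0,0],[0.02,-0.0233,0,0,0,0],[0.02,-0.0233,0,0,0,0],[0.02,-0.0233,0,0,0,0],[0.02,-0.0233,0,0,0,0],[0.02,-0.0233,0,0,0,0]]'
python3 -m handwheel '[[0.02,-0.0233,0.006,0,0,0],[0.02,-0.0233,0.006,0,0,0],[0.02,-0.0233,0.006,0,0,0],[0.02,-0.0233,0.006,0,0,0],[0.02,-0.0233,0.006,0,0,0],[0.02,-0.0233,0.006,0,0,0],[0.02,-0.0233,0.006,0,0,0],[0.02,-0.0233,0.006,0,0,0]]'
python3 top.py 0.443 -0.147 0.024 0.04 0.05
python3 d.py 0.443 -0.147 0.036 120
```

```text
time: 8.45
ee_pos: [0.5317, 0.3341, 0.1748]
tcp_rot: [-180.0, -0.1, -149.7]
wrist_force: [0.5, -0.6, 0.4]
opening: 0.0509
time: 9.12
ee_pos: [0.4855, 0.0915, 0.1749]
tcp_rot: [180.0, -0.0, -150.0]
wrist_force: [1.1, -0.5, -0.0]
opening: 0.0513
time: 9.78
ee_pos: [0.44, -0.1498, 0.1268]
tcp_rot: [180.0, -0.0, -150.0]
wrist_force: [0.8, -0.6, -1.0]
opening: 0.0512
795 z 0.0242 0.0315
rect [ 0.4429 -0.1463] [0.0457 0.0119] 31.1
circle [ 0.4428 -0.1464] 0.0232
t 9.8 pos [ 0.4389 -0.1535  0.1255] rot [-1.800e+02 -1.000e-01 -1.501e+02] jaw 119.9 q6 -49.1
shift mm [-7.   3.6 89.5]
wz -0.1
shift after turn mm [-7.   3.6 89.5]
```

```bash
python3 -m handwheel '[[0,0,0.01,0,0,0],[0,0,0.02,0,0,0],[0,0,0.015,0,0,0],[0,0,0.005,0,0,0],[0,0,0,0,0,0],[0,0,0,0,0,0],[0,0,0,0,0,0],[0,0,0,0,0,0]]'
python3 top.py 0.443 -0.147 0.024 0.04 0.05
python3 d.py 0.4429 -0.1464 0.033 120
```

```text
time: 10.5
ee_pos: [0.4415, -0.1484, 0.0783]
tcp_rot: [-179.9, 0.1, -150.0]
wrist_force: [0.5, -0.0, 0.9]
opening: 0.0511
1172 z 0.024 0.0321
rect [ 0.4431 -0.1465] [0.0461 0.0118] 30.7
circle [ 0.4432 -0.1464] 0.0233
t 10.6 pos [ 0.4414 -0.1485  0.0782] rot [-1.799e+02  1.000e-01 -1.500e+02] jaw 120.0 q6 -48.6
shift mm [-2.3  1.1 45.3]
wz -0.0
shift after turn mm [-2.3  1.1 45.3]
```

```bash
python3 -m handwheel '[[-0.0025,0.001,0.012,0,0,0],[0,0,0.012,0,0,0],[0,0,0.01,0,0,0],[0,0,0.007,0,0,0],[0,0,0.004,0,0,0],[0,0,0,0,0,0],[0,0,0,0,0,0],[0,0,0,0,0,0]]'
python3 -m handwheel '[[0,0,0,0,0,0],[0,0,0,0,0,0],[0,0,0,0,0,0],[0,0,0,0,0,0],[0,0,0,0,0,0],[0,0,0,0,0,0],[0,0,0,0,0,0],[0,0,0,0,0,0]]' -1 30
python3 d.py 0.4429 -0.1464 0.033 120
```

```text
time: 11.22
ee_pos: [0.4428, -0.1466, 0.0328]
tcp_rot: [-180.0, 0.0, -150.0]
wrist_force: [0.0, 0.1, -0.2]
opening: 0.0516
time: 11.88
ee_pos: [0.4425, -0.1464, 0.0324]
tcp_rot: [-180.0, -0.0, -150.0]
wrist_force: [-0.5, 0.0, -1.4]
opening: 0.0002
t 11.9 pos [ 0.4425 -0.1464  0.0324] rot [-180.   -0. -150.] jaw 120.0 q6 -48.3
shift mm [-0.3 -0.2 -0.6]
wz -0.0
shift after turn mm [-0.3 -0.2 -0.6]
```

```bash
python3 - <<'E'
from h import *
c=shot("wrist"); save(c,"w2.png"); s=shot("side"); Q=cloud(c); save(s,"s2.png",(240,180,400,300),4)
E
python3 top.py 0.443 -0.147 0.008 0.04 0.04 side; python3 top.py 0.443 -0.147 0.008 0.014 0.04 scene
```

```text
460 z 0.0081 0.0313
rect [ 0.4397 -0.1482] [0.0622 0.0642] 44.6
circle [ 0.4416 -0.1473] 0.0332
293 z 0.0082 0.014
rect [ 0.4442 -0.1446] [0.0659 0.0644] 43.3
circle [ 0.4437 -0.1449] 0.0352
```

View pics/w2.png

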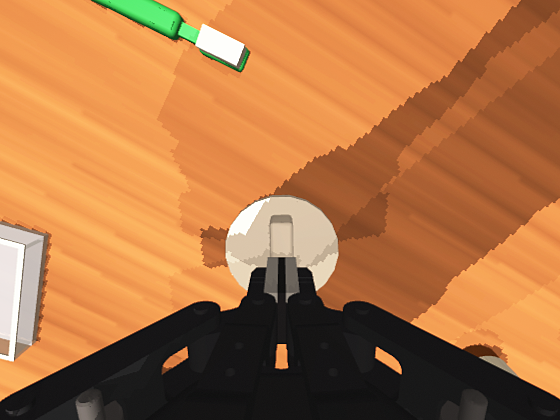

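View pics/s2.png

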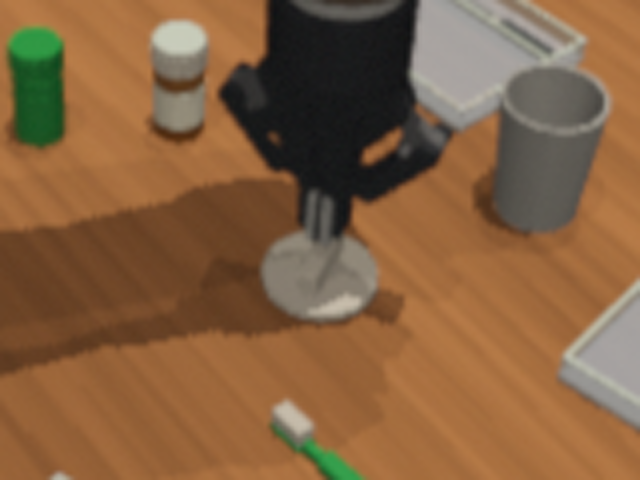

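Both views show the fingers shut above the bar rather than around it. The tips are higher than assumed, so I'll measure them.

Run:
```python
from h import *
o=monitor.get_obs(); c=shot("wrist"); Q=cloud(c)
for v,u in [(240,283),(258,272),(262,272),(275,272),(285,272),(258,293),(275,293),(275,255),(290,255)]: print(u,v,Q[v,u].round(4))
s=shot("side"); Q=cloud(s)
for v in range(222,250,3): print(v,[Q[v,u].round(3).tolist() for u in (316,320,324)])
```

```text
283 240 [ 0.431  -0.1526  0.0301]
272 258 [ 0.4358 -0.1558  0.0474]
272 262 [ 0.4357 -0.1557  0.0519]
272 275 [ 0.4355 -0.1554  0.0651]
272 285 [ 0.4351 -0.1554  0.0743]
293 258 [ 0.4312 -0.1473  0.0467]
293 275 [ 0.432  -0.1475  0.0631]
255 275 [ 0.4429 -0.16    0.0566]
255 290 [ 0.4425 -0.1591  0.0696]
222 [[0.428, -0.146, 0.097], [0.441, -0.143, 0.088], [0.433, -0.165, 0.109]]
225 [[0.429, -0.145, 0.087], [0.437, -0.148, 0.085], [0.437, -0.161, 0.095]]
228 [[0.428, -0.147, 0.08], [0.437, -0.15, 0.077], [0.438, -0.162, 0.087]]
231 [[0.431, -0.144, 0.067], [0.433, -0.155, 0.075], [0.441, -0.158, 0.073]]
234 [[0.429, -0.147, 0.061], [0.433, -0.155, 0.066], [0.44, -0.161, 0.066]]
237 [[0.43, -0.147, 0.051], [0.434, -0.156, 0.057], [0.441, -0.16, 0.057]]
240 [[0.449, -0.124, 0.013], [0.437, -0.153, 0.044], [0.442, -0.16, 0.046]]
243 [[0.444, -0.132, 0.013], [0.44, -0.15, 0.03], [0.456, -0.145, 0.017]]
246 [[0.427, -0.152, 0.029], [0.434, -0.158, 0.031], [0.456, -0.147, 0.009]]
249 [[0.422, -0.159, 0.029], [0.435, -0.158, 0.02], [0.449, -0.155, 0.01]]
```

```bash
python3 -m handwheel '[[0,0,0,0,0,0],[0,0,0,0,0,0],[0,0,0,0,0,0],[0,0,0,0,0,0],[0,0,0,0,0,0],[0,0,0,0,0,0],[0,0,0,0,0,0],[0,0,0,0,0,0]]' -0.2
cat > tips.py <<'E'
from h import *
o=monitor.get_obs(); c=shot("wrist"); Q=cloud(c)
M=R.from_euler('xyz',o["tcp_rot"],degrees=True).as_matrix(); L=(Q-o["ee_pos"])@M
k=(abs(L[...,0])<.03)&(L[...,2]<.03)&(L[...,2]>-.06)&(c["img"].max(-1)<150)&(abs(L[...,1])<.06)&(np.ptp(c["img"].astype(int),-1)<25)
for s in (-1,1):
    P=L[k&(np.sign(L[...,1])==s)]
    h,e=np.histogram(P[:,2],np.arange(-.06,.031,.004)); print(s,dict(zip((e[:-1]*1000).round().astype(int).tolist(),h.tolist())))
print("opening",o["opening"],"tcp z",o["ee_pos"][2])
E
python3 tips.py
```

```text
time: 12.85
ee_pos: [0.4426, -0.1464, 0.0324]
tcp_rot: [180.0, 0.0, -150.0]
wrist_force: [0.0, 0.3, -0.3]
opening: 0.0343
-1 {-60: 552, -56: 338, -52: 174, -48: 385, -44: 171, -40: 206, -36: 195, -32: 177, -28: 153, -24: 152, -20: 124, -16: 45, -12: 1, -8: 0, -4: 0, 0: 0, 4: 0, 8: 0, 12: 0, 16: 0, 20: 0, 24: 0}
1 {-60: 537, -56: 356, -52: 161, -48: 393, -44: 172, -40: 198, -36: 205, -32: 173, -28: 172, -24: 145, -20: 114, -16: 66, -12: 19, -8: 0, -4: 0, 0: 0, 4: 0, 8: 0, 12: 0, 16: 0, 20: 2, 24: 0}
opening 0.03428073512209233 tcp z 0.03236678107908472
```

Confirmed: the tips are about 15 mm *behind* the reported TCP, where the text says 17 mm ahead. I'll go by the measurement and descend further, watching the force.

```bash
python3 -m handwheel '[[0,0,0.008,0,0,0],[0,0,0.008,0,0,0],[0,0,0.005,0,0,0],[0,0,0.004,0,0,0],[0,0,0.003,0,0,0],[0,0,0.001,0,0,0],[0,0,0,0,0,0],[0,0,0,0,0,0]]'
python3 tips.py | tail -1
python3 -m handwheel '[[0,0,0,0,0,0],[0,0,0,0,0,0],[0,0,0,0,0,0],[0,0,0,0,0,0],[0,0,0,0,0,0],[0,0,0,0,0,0],[0,0,0,0,0,0],[0,0,0,0,0,0]]' -1 30
```

```text
time: 13.57
ee_pos: [0.4426, -0.1465, 0.0035]
tcp_rot: [-180.0, 0.0, -150.0]
wrist_force: [-0.5, 0.7, -0.3]
opening: 0.0341
opening 0.03412491831094905 tcp z 0.0035183121993834776
time: 14.28
ee_pos: [0.4428, -0.1465, 0.0037]
tcp_rot: [-180.0, 0.0, -150.0]
wrist_force: [-1.0, 0.5, 4.2]
opening: 0.0112
```

```bash
python3 -m handwheel '[[0,0,-0.004,0,0,0],[0,0,-0.01,0,0,0],[0,0,-0.02,0,0,0],[0,0,-0.025,0,0,0],[0,0,-0.025,0,0,0],[0,0,-0.025,0,0,0],[0,0,-0.02,0,0,0],[0,0,0,0,0,0]]'
python3 -m handwheel '[[0,0,0,0,0,0],[0,0,0,0,0,0],[0,0,0,0,0,0],[0,0,0,0,0,0],[0,0,0,0,0,0],[0,0,0,0,0,0],[0,0,0,0,0,0],[0,0,0,0,0,0]]'
python3 d.py 0.533 0.3348 0.13 120
```

```text
time: 14.95
ee_pos: [0.4441, -0.1469, 0.1372]
tcp_rot: [-179.7, 0.2, -150.0]
wrist_force: [2.1, -0.9, 0.0]
opening: 0.0115
time: 15.62
ee_pos: [0.4425, -0.1464, 0.1322]
tcp_rot: [180.0, -0.0, -150.0]
wrist_force: [0.1, 0.0, -1.3]
opening: 0.0111
t 15.6 pos [ 0.4425 -0.1464  0.1322] rot [ 180.   -0. -150.] jaw 120.0 q6 -48.3
shift mm [-318.8  371.7    2.2]
wz -0.0
shift after turn mm [-319.   371.5    2.2]
```

```bash
python3 -m handwheel '[[-0.02,0.0232,0,0,0,0],[-0.02,0.0232,0,0,0,0],[-0.02,0.0232,0,0,0,0],[-0.02,0.0232,0,0,0,0],[-0.02,0.0232,0,0,0,0],[-0.02,0.0232,0,0,0,0],[-0.02,0.0232,0,0,0,0],[-0.02,0.0232,0,0,0,0]]'
python3 -m handwheel '[[-0.02,0.0232,0,0,0,0],[-0.02,0.0232,0,0,0,0],[-0.02,0.0232,0,0,0,0],[-0.02,0.0232,0,0,0,0],[-0.02,0.0232,0,0,0,0],[-0.02,0.0232,0,0,0,0],[-0.02,0.0232,0,0,0,0],[-0.019,0.0232,0,0,0,0]]'
python3 -m handwheel '[[0,0,0.01,0,0,0],[0,0,0.01,0,0,0],[0,0,0.01,0,0,0],[0,0,0.01,0,0,0],[0,0,0.005,0,0,0],[0,0,0,0,0,0],[0,0,0,0,0,0],[0,0,0,0,0,0]]'
python3 d.py 0.533 0.3348 0.0615
python3 top.py 0.533 0.3348 0.088 0.11 0.05;python3 top.py 0.533 0.3348 0.05 0.069 0.038 scene;python3 top.py 0.533 0.3348 0.05 0.069 0.038 side
python3 - <<'E'
from h import *
save(shot("scene"),"l1.png",(340,200,480,340),4)
E
```

```text
time: 16.28
ee_pos: [0.4885, 0.0959, 0.1324]
tcp_rot: [-180.0, 0.0, -150.0]
wrist_force: [0.3, -1.4, 0.3]
opening: 0.0111
time: 16.95
ee_pos: [0.5336, 0.3362, 0.1322]
tcp_rot: [-180.0, -0.0, -150.0]
wrist_force: [0.9, -0.8, 0.5]
opening: 0.0115
time: 17.62
ee_pos: [0.5338, 0.3342, 0.0882]
tcp_rot: [180.0, 0.1, -150.1]
wrist_force: [0.3, 1.0, -0.5]
opening: 0.0113
t 17.6 pos [0.5338 0.3342 0.0882] rot [ 1.800e+02  1.000e-01 -1.501e+02] jaw 119.9 q6 2.1
shift mm [ 0.4  0.9 26.7]
6654 z 0.0897 0.11
rect [0.5324 0.334 ] [0.0648 0.0617] 83.8
circle [0.5343 0.3341] 0.033
270 z 0.05 0.0666
rect [0.5433 0.3375] [0.0428 0.0612] 15.6
circle [0.5346 0.3349] 0.031
151 z 0.0501 0.0657
rect [0.5317 0.3315] [0.0623 0.0599] 29.5
circle [0.5309 0.3311] 0.0326
```

View pics/l1.png

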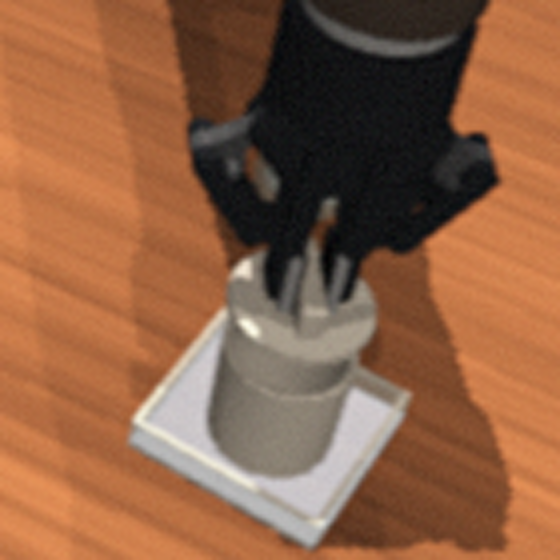

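The lid is level in the jaws, directly over the cup's mouth at (280,380), with the cup inside the tray. I'll lower it.

```bash
python3 -m handwheel '[[0,0.0005,0.006,0,0,0],[0,0,0.006,0,0,0],[0,0,0.005,0,0,0],[0,0,0.004,0,0,0],[0,0,0.003,0,0,0],[0,0,0.001,0,0,0],[0,0,0,0,0,0],[0,0,0,0,0,0]]'
python3 -m handwheel '[[0,0,0.001,0,0,0],[0,0,0.001,0,0,0],[0,0,0,0,0,0],[0,0,0,0,0,0],[0,0,0,0,0,0],[0,0,0,0,0,0],[0,0,0,0,0,0],[0,0,0,0,0,0]]'
```

```text
time: 18.48
ee_pos: [0.5333, 0.335, 0.0624]
tcp_rot: [-180.0, 0.0, -150.0]
wrist_force: [0.0, -0.8, -0.0]
opening: 0.011
time: 19.15
ee_pos: [0.5335, 0.3351, 0.0619]
tcp_rot: [180.0, 0.1, -150.0]
wrist_force: [-2.9, -2.5, 8.2]
opening: 0.0111
```

```bash
python3 -m handwheel '[[0,0,0,0,0,0],[0,0,0,0,0,0],[0,0,0,0,0,0],[0,0,0,0,0,0],[0,0,0,0,0,0],[0,0,-0.003,0,0,0],[0,0,-0.01,0,0,0],[0,0,-0.02,0,0,0]]' -0.4
python3 -m handwheel '[[0,0,-0.03,0,0,0],[0,0,-0.03,0,0,0],[0,0,-0.02,0,0,0],[0,0,0,0,0,0],[0,0,0,0,0,0],[0,0,0,0,0,0],[0,0,0,0,0,0],[0,0,0,0,0,0]]'
python3 top.py 0.533 0.3348 0.066 0.074 0.04; python3 top.py 0.533 0.3348 0.084 0.1 0.03
python3 d.py 0.370 0.285 0.10 103
```

```text
time: 19.82
ee_pos: [0.5321, 0.3342, 0.0916]
tcp_rot: [-180.0, -0.3, -150.0]
wrist_force: [-0.3, 0.5, 0.2]
opening: 0.0252
time: 20.48
ee_pos: [0.5328, 0.3347, 0.1721]
tcp_rot: [-180.0, -0.1, -150.0]
wrist_force: [-0.4, -0.5, -0.2]
opening: 0.0256
3836 z 0.0661 0.074
rect [0.5338 0.3351] [0.065  0.0651] 46.8
circle [0.534  0.3351] 0.033
907 z 0.084 0.0899
rect [0.5339 0.335 ] [0.0458 0.0119] 29.9
circle [0.5341 0.3346] 0.0232
t 20.6 pos [0.5329 0.3348 0.1725] rot [-1.8e+02 -1.0e-01 -1.5e+02] jaw 120.0 q6 2.2
shift mm [165.9  38.3  72.8]
wz 17.0
shift after turn mm [169.9 -11.8  72.8]
```

Lid seated: disc top 70 mm, bar top 88 mm, centred. Next, the jar.

```bash
python3 -m handwheel '[[0.0207,0.0048,0.006,0,0,0],[0.0207,0.0048,0.006,0,0,0],[0.0207,0.0048,0.006,0,0,0],[0.0207,0.0048,0.01,0,0,0],[0.0207,0.0048,0.01,0,0,0],[0.0207,0.0048,0.01,0,0,0],[0.0207,0.0048,0.01,0,0,0],[0.0207,0.0048,0.01,0,0,0]]' 0.95
python3 -m handwheel '[[0,0,0,0,0,0],[0,0,0,0,0,0],[0,0,0,0,0,0],[0,0,0,0,0,0],[0,0,0,0,0,0],[0,0,0,0,0,0],[0,0,0,0,0,0],[0,0,0,0,0,0]]'
python3 top.py 0.370 0.285 0.038 0.055 0.045
python3 tips.py
```

```text
time: 21.25
ee_pos: [0.3694, 0.285, 0.1045]
tcp_rot: [-180.0, -0.0, -150.0]
wrist_force: [-0.1, 0.0, 0.5]
opening: 0.0835
time: 21.92
ee_pos: [0.3708, 0.2855, 0.1054]
tcp_rot: [-180.0, -0.0, -150.0]
wrist_force: [0.2, -0.1, 0.7]
opening: 0.0837
4692 z 0.0382 0.0483
rect [0.3674 0.2845] [0.0543 0.0541] 67.2
circle [0.3678 0.2844] 0.0278
-1 {-60: 397, -56: 283, -52: 358, -48: 354, -44: 338, -40: 290, -36: 262, -32: 241, -28: 152, -24: 40, -20: 0, -16: 0, -12: 0, -8: 0, -4: 0, 0: 0, 4: 0, 8: 0, 12: 0, 16: 0, 20: 0, 24: 0}
1 {-60: 400, -56: 281, -52: 351, -48: 353, -44: 328, -40: 305, -36: 252, -32: 232, -28: 160, -24: 74, -20: 0, -16: 0, -12: 0, -8: 0, -4: 0, 0: 0, 4: 0, 8: 0, 12: 0, 16: 0, 20: 0, 24: 0}
opening 0.08291087165054778 tcp z 0.10534825782023094
```

```bash
python3 d.py 0.3677 0.2845 0.002 | grep shift
```

```text
shift mm [  3.1   0.7 103.3]
```

```bash
python3 -m handwheel '[[0.003,0.0007,0.015,0,0,0],[0,0,0.02,0,0,0],[0,0,0.02,0,0,0],[0,0,0.02,0,0,0],[0,0,0.014,0,0,0],[0,0,0.009,0,0,0],[0,0,0.004,0,0,0],[0,0,0.001,0,0,0]]'
python3 -m handwheel '[[0,0,0,0,0,0],[0,0,0,0,0,0],[0,0,0,0,0,0],[0,0,0,0,0,0],[0,0,0,0,0,0],[0,0,0,0,0,0],[0,0,0,0,0,0],[0,0,0,0,0,0]]' -1 40
python3 -m handwheel '[[0,0,-0.004,0,0,0],[0,0,-0.01,0,0,0],[0,0,-0.02,0,0,0],[0,0,-0.025,0,0,0],[0,0,-0.025,0,0,0],[0,0,-0.025,0,0,0],[0,0,-0.025,0,0,0],[0,0,-0.01,0,0,0]]'
python3 -m handwheel '[[0,0,0,0,0,0],[0,0,0,0,0,0],[0,0,0,0,0,0],[0,0,0,0,0,0],[0,0,0,0,0,0],[0,0,0,0,0,0],[0,0,0,0,0,0],[0,0,0,0,0,0]]'
python3 d.py 0.5555 -0.302 0.146 103
python3 tips.py|tail -1
```

```text
time: 22.68
ee_pos: [0.3675, 0.2845, 0.002]
tcp_rot: [-180.0, -0.0, -150.0]
wrist_force: [0.5, 0.0, 1.5]
opening: 0.083
time: 23.35
ee_pos: [0.3682, 0.2851, 0.0036]
tcp_rot: [180.0, 0.1, -150.0]
wrist_force: [-0.6, -0.2, 6.5]
opening: 0.0539
time: 24.02
ee_pos: [0.3684, 0.2852, 0.1505]
tcp_rot: [180.0, 0.3, -150.0]
wrist_force: [0.4, -0.1, -0.6]
opening: 0.0541
time: 24.68
ee_pos: [0.3676, 0.2845, 0.1461]
tcp_rot: [-180.0, -0.0, -150.0]
wrist_force: [-0.2, -0.2, -1.1]
opening: 0.0539
t 24.7 pos [0.3676 0.2845 0.1461] rot [-180.   -0. -150.] jaw 120.0 q6 7.8
shift mm [ 1.302e+02 -6.020e+02  2.000e-01]
wz 17.0
shift after turn mm [-5.120e+01 -6.138e+02  2.000e-01]
opening 0.05393507622176344 tcp z 0.1461181653980966
```

```bash
python3 -m handwheel '[[0.0054,-0.0251,0,0,0,0],[0.0054,-0.0251,0,0,0,0],[0.0054,-0.0251,0,0,0,0],[0.0054,-0.0251,0,0,0,0],[0.0054,-0.0251,0,0,0,0],[0.0054,-0.0251,0,0,0,0],[0.0054,-0.0251,0,0,0,0],[0.0054,-0.0251,0,0,0,0]]'
python3 -m handwheel '[[0.0054,-0.0251,0,0,0,0],[0.0054,-0.0251,0,0,0,0],[0.0054,-0.0251,0,0,0,0],[0.0054,-0.0251,0,0,0,0],[0.0054,-0.0251,0,0,0,0],[0.0054,-0.0251,0,0,0,0],[0.0054,-0.0251,0,0,0,0],[0.0054,-0.0251,0,0,0,0]]'
python3 -m handwheel '[[0.0054,-0.0251,0,0,0,0],[0.0054,-0.0251,0,0,0,0],[0.0054,-0.0251,0,0,0,0],[0.0054,-0.0251,0,0,0,0],[0.0054,-0.0251,0,0,0,0],[0.0054,-0.0251,0,0,0,0],[0.0054,-0.0251,0,0,0,0],[0.0054,-0.0251,0,0,0,0]]'
python3 -m handwheel '[[0,0,0,0,0,0],[0,0,0,0,0,0],[0,0,0,0,0,0],[0,0,0,0,0,0],[0,0,0,0,0,0],[0,0,0,0,0,0],[0,0,0,0,0,0],[0,0,0,0,0,0]]'
python3 d.py 0.5555 -0.302 0.006
python3 - <<'E'
from h import *
c=shot("wrist"); save(c,"j1.png")
E
```

```text
time: 25.4
ee_pos: [0.4307, 0.0878, 0.1465]
tcp_rot: [-180.0, 0.0, -150.0]
wrist_force: [0.9, -0.0, -2.1]
opening: 0.0538
time: 26.07
ee_pos: [0.4937, -0.1078, 0.1464]
tcp_rot: [-180.0, 0.0, -150.0]
wrist_force: [0.5, 0.4, -1.8]
opening: 0.0541
time: 26.73
ee_pos: [0.5565, -0.3033, 0.1461]
tcp_rot: [180.0, -0.0, -150.0]
wrist_force: [0.8, -0.2, -1.6]
opening: 0.0536
time: 27.4
ee_pos: [0.5563, -0.3016, 0.1466]
tcp_rot: [-180.0, 0.0, -150.0]
wrist_force: [-0.5, -0.3, -1.7]
opening: 0.0538
t 27.4 pos [ 0.5563 -0.3016  0.1466] rot [-180.    0. -150.] jaw 120.0 q6 -58.5
shift mm [9.000e-01 1.000e-01 1.406e+02]
```

View pics/j1.png

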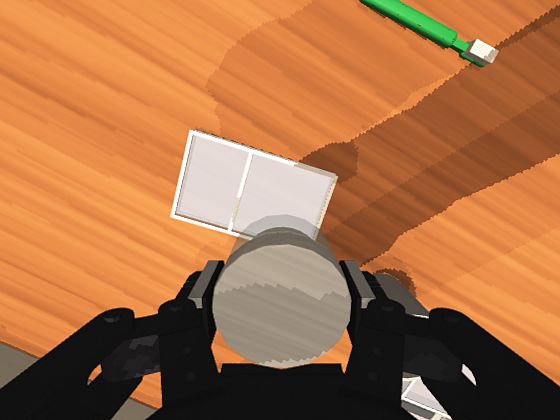

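The jar is held over the wide (right-hand) bay, the divider shows at (243,190), and the tumbler is clear of the fingers.

```bash
python3 -m handwheel '[[0.001,0,0.015,0,0,0],[0,0,0.02,0,0,0],[0,0,0.02,0,0,0],[0,0,0.02,0,0,0],[0,0,0.02,0,0,0],[0,0,0.02,0,0,0],[0,0,0.01,0,0,0],[0,0,0.005,0,0,0]]'
python3 -m handwheel '[[0,0,0.003,0,0,0],[0,0,0.002,0,0,0],[0,0,0.002,0,0,0],[0,0,0.0015,0,0,0],[0,0,0.001,0,0,0],[0,0,0.001,0,0,0],[0,0,0,0,0,0],[0,0,0,0,0,0]]'
```

```text
time: 28.12
ee_pos: [0.5546, -0.302, 0.0146]
tcp_rot: [179.9, -0.1, -150.0]
wrist_force: [0.4, 0.9, -0.9]
opening: 0.0541
time: 28.78
ee_pos: [0.5558, -0.3027, 0.0076]
tcp_rot: [-179.9, 0.1, -150.0]
wrist_force: [-2.4, 1.8, 8.1]
opening: 0.0538
```

```bash
python3 -m handwheel '[[0,0,0,0,0,0],[0,0,0,0,0,0],[0,0,0,0,0,0],[0,0,0,0,0,0],[0,0,0,0,0,0],[0,0,0,0,0,0],[0,0,-0.003,0,0,0],[0,0,-0.01,0,0,0]]' 0.8
python3 -m handwheel '[[0,0,-0.02,0,0,0],[0,0,-0.03,0,0,0],[0,0,-0.03,0,0,0],[0,0,-0.03,0,0,0],[0,0,-0.02,0,0,0],[0,0,0,0,0,0],[0,0,0,0,0,0],[0,0,0,0,0,0]]'
python3 top.py 0.5555 -0.302 0.04 0.06 0.045
python3 d.py 0.453 0.012 0.12 193
```

```text
time: 29.45
ee_pos: [0.5546, -0.302, 0.0177]
tcp_rot: [179.9, -0.1, -150.0]
wrist_force: [0.2, 0.7, -0.4]
opening: 0.0768
time: 30.12
ee_pos: [0.5553, -0.3024, 0.1487]
tcp_rot: [180.0, -0.0, -150.0]
wrist_force: [0.6, -0.4, -1.0]
opening: 0.077
3449 z 0.04 0.052
rect [ 0.555  -0.3034] [0.0544 0.054 ] 78.1
circle [ 0.5553 -0.3034] 0.0275
t 30.2 pos [ 0.555  -0.3023  0.148 ] rot [ 179.9   -0.  -150. ] jaw 120.0 q6 -58.5
shift mm [-68.6 323.2  28.3]
wz -73.0
shift after turn mm [-329.2   28.7   28.3]
```

```bash
python3 -m handwheel '[[0,0,0,0,0,-7],[0,0,0,0,0,-7],[0,0,0,0,0,-7],[0,0,0,0,0,-7],[0,0,0,0,0,-7],[0,0,0,0,0,-7],[0,0,0,0,0,-7],[0,0,0,0,0,-7]]' 0.5
python3 -m handwheel '[[0,0,0,0,0,-6],[0,0,0,0,0,-6],[0,0,0,0,0,-5],[-0.0253,0.0022,0.001,0,0,0],[-0.0253,0.0022,0.001,0,0,0],[-0.0253,0.0022,0.001,0,0,0],[-0.0253,0.0022,0.001,0,0,0],[-0.0253,0.0022,0.001,0,0,0]]'
python3 -m handwheel '[[-0.0253,0.0022,0,0,0,0],[-0.0253,0.0022,0,0,0,0],[-0.0253,0.0022,0.002,0,0,0],[-0.0253,0.0022,0.004,0,0,0],[-0.0253,0.0022,0.004,0,0,0],[-0.0253,0.0022,0.004,0,0,0],[-0.0253,0.0022,0.004,0,0,0],[-0.0253,0.0022,0.004,0,0,0]]'
python3 -m handwheel '[[0,0,0,0,0,0],[0,0,0,0,0,0],[0,0,0,0,0,0],[0,0,0,0,0,0],[0,0,0,0,0,0],[0,0,0,0,0,0],[0,0,0,0,0,0],[0,0,0,0,0,0]]'
python3 top.py 0.453 0.012 0.066 0.085 0.03
python3 tips.py
python3 d.py 0.453 0.012 0.023 193
```

```text
time: 30.83
ee_pos: [0.5548, -0.3022, 0.1474]
tcp_rot: [179.9, 0.1, -93.7]
wrist_force: [-0.6, -1.0, -0.0]
opening: 0.0642
time: 31.5
ee_pos: [0.5151, -0.1805, 0.1424]
tcp_rot: [179.9, 0.1, -77.1]
wrist_force: [0.4, -0.6, -0.9]
opening: 0.0644
time: 32.17
ee_pos: [0.4525, 0.0126, 0.1205]
tcp_rot: [179.9, 0.0, -77.0]
wrist_force: [0.4, 0.1, -0.2]
opening: 0.0641
time: 32.83
ee_pos: [0.4538, 0.0112, 0.1219]
tcp_rot: [180.0, -0.0, -77.1]
wrist_force: [-0.4, -0.3, -0.3]
opening: 0.064
1898 z 0.0661 0.0738
rect [0.4532 0.0106] [0.0349 0.0327] 27.2
circle [0.4529 0.0114] 0.0178
-1 {-60: 261, -56: 260, -52: 287, -48: 274, -44: 287, -40: 265, -36: 235, -32: 225, -28: 195, -24: 156, -20: 58, -16: 0, -12: 0, -8: 0, -4: 0, 0: 0, 4: 0, 8: 0, 12: 0, 16: 0, 20: 0, 24: 0}
1 {-60: 255, -56: 259, -52: 293, -48: 272, -44: 293, -40: 260, -36: 244, -32: 219, -28: 189, -24: 159, -20: 109, -16: 19, -12: 0, -8: 0, -4: 0, 0: 0, 4: 0, 8: 0, 12: 0, 16: 0, 20: 0, 24: 0}
opening 0.06421731212820055 tcp z 0.12186849191508636
t 32.9 pos [0.4538 0.0114 0.1219] rot [180.    0.  -77.1] jaw -167.1 q6 -101.5
shift mm [-0.7  0.6 98.9]
wz -0.1
shift after turn mm [-0.7  0.6 98.9]
```

```bash
python3 -m handwheel '[[-0.0003,0.0008,0.015,0,0,0],[0,0,0.02,0,0,0],[0,0,0.02,0,0,0],[0,0,0.02,0,0,0],[0,0,0.016,0,0,0],[0,0,0.01,0,0,0],[0,0,0.005,0,0,0],[0,0,0.002,0,0,0]]'
python3 -m handwheel '[[0,0,0,0,0,0],[0,0,0,0,0,0],[0,0,0,0,0,0],[0,0,0,0,0,0],[0,0,0,0,0,0],[0,0,0,0,0,0],[0,0,0,0,0,0],[0,0,0,0,0,0]]' -1 30
python3 -m handwheel '[[0,0,-0.004,0,0,0],[0,0,-0.01,0,0,0],[0,0,-0.02,0,0,0],[0,0,-0.025,0,0,0],[0,0,-0.025,0,0,0],[0,0,-0.025,0,0,0],[0,0,-0.025,0,0,0],[0,0,-0.006,0,0,0]]'
python3 -m handwheel '[[0,0,0,0,0,0],[0,0,0,0,0,0],[0,0,0,0,0,0],[0,0,0,0,0,0],[0,0,0,0,0,0],[0,0,0,0,0,0],[0,0,0,0,0,0],[0,0,0,0,0,0]]'
python3 d.py 0.570 -0.3655 0.154 193
```

```text
time: 33.6
ee_pos: [0.4527, 0.0117, 0.0135]
tcp_rot: [180.0, 0.0, -77.0]
wrist_force: [-0.2, -0.1, -0.8]
opening: 0.0644
time: 34.27
ee_pos: [0.4534, 0.0117, 0.0148]
tcp_rot: [-179.9, -0.0, -77.0]
wrist_force: [-1.3, 0.3, 6.4]
opening: 0.0318
time: 34.93
ee_pos: [0.4542, 0.0118, 0.1586]
tcp_rot: [-179.7, -0.1, -77.0]
wrist_force: [0.0, -0.4, -0.1]
opening: 0.0323
time: 35.6
ee_pos: [0.4528, 0.0117, 0.1536]
tcp_rot: [180.0, 0.0, -77.0]
wrist_force: [-0.7, -0.5, -0.5]
opening: 0.032
t 35.6 pos [0.4528 0.0117 0.1536] rot [180.   0. -77.] jaw -167.0 q6 -101.5
shift mm [393.9 -29.6  -0.4]
wz -0.0
shift after turn mm [393.9 -29.4  -0.4]
```

```bash
python3 -m handwheel '[[0.0246,-0.0018,0,0,0,0],[0.0246,-0.0018,0,0,0,0],[0.0246,-0.0018,0,0,0,0],[0.0246,-0.0018,0,0,0,0],[0.0246,-0.0018,0,0,0,0],[0.0246,-0.0018,0,0,0,0],[0.0246,-0.0018,0,0,0,0],[0.0246,-0.0018,0,0,0,0]]'
python3 -m handwheel '[[0.0246,-0.0018,0,0,0,0],[0.0246,-0.0018,0,0,0,0],[0.0246,-0.0018,0,0,0,0],[0.0246,-0.0018,0,0,0,0],[0.0246,-0.0018,0,0,0,0],[0.0246,-0.0018,0,0,0,0],[0.0246,-0.0018,0,0,0,0],[0.0246,-0.0018,0,0,0,0]]'
python3 -m handwheel '[[0,0,0.01,0,0,0],[0,0,0.02,0,0,0],[0,0,0.015,0,0,0],[0,0,0.005,0,0,0],[0,0,0,0,0,0],[0,0,0,0,0,0],[0,0,0,0,0,0],[0,0,0,0,0,0]]'
python3 d.py 0.570 -0.3655 0.018
python3 - <<'E'
from h import *
save(shot("scene"),"p1.png",(80,120,240,240),4)
E
```

```text
time: 36.27
ee_pos: [0.5113, -0.1781, 0.1538]
tcp_rot: [-180.0, 0.0, -77.0]
wrist_force: [0.5, 0.7, 0.0]
opening: 0.0319
time: 36.93
ee_pos: [0.5695, -0.3666, 0.1536]
tcp_rot: [180.0, 0.0, -77.0]
wrist_force: [1.0, 0.4, -0.5]
opening: 0.0317
time: 37.6
ee_pos: [0.5698, -0.3655, 0.1053]
tcp_rot: [-179.9, -0.1, -77.0]
wrist_force: [0.6, -0.4, 0.3]
opening: 0.0322
t 37.6 pos [ 0.5698 -0.3655  0.1053] rot [-1.799e+02 -1.000e-01 -7.700e+01] jaw -167.0 q6 -135.7
shift mm [-0.1 -0.1 87.3]
```

View pics/p1.png

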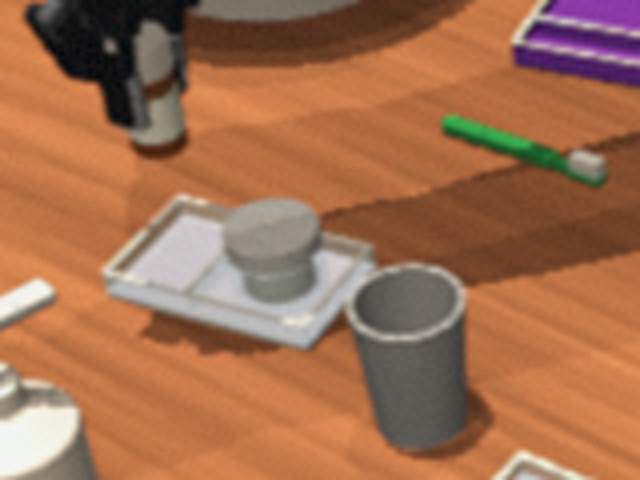

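The bottle hangs upright above the narrow bay, and the jar stands in the wide bay at (272,250). I'll lower it.

```bash
python3 -m handwheel '[[0,0,0.012,0,0,0],[0,0,0.018,0,0,0],[0,0,0.018,0,0,0],[0,0,0.015,0,0,0],[0,0,0.01,0,0,0],[0,0,0.005,0,0,0],[0,0,0.002,0,0,0],[0,0,0.001,0,0,0]]'
python3 -m handwheel '[[0,0,0.002,0,0,0],[0,0,0.002,0,0,0],[0,0,0.001,0,0,0],[0,0,0.001,0,0,0],[0,0,0.001,0,0,0],[0,0,0,0,0,0],[0,0,0,0,0,0],[0,0,0,0,0,0]]'
```

```text
time: 38.32
ee_pos: [0.5694, -0.3655, 0.0231]
tcp_rot: [-180.0, -0.0, -77.0]
wrist_force: [-0.6, 0.7, -0.7]
opening: 0.0319
time: 38.98
ee_pos: [0.5698, -0.3659, 0.0188]
tcp_rot: [-179.9, -0.1, -77.0]
wrist_force: [-5.8, 2.1, 13.5]
opening: 0.0317
```

```bash
python3 -m handwheel '[[0,0,-0.001,0,0,0],[0,0,0,0,0,0],[0,0,0,0,0,0],[0,0,0,0,0,0],[0,0,0,0,0,0],[0,0,0,0,0,0],[0,0,0,0,0,0],[0,0,0,0,0,0]]'
python3 -m handwheel '[[0,0,0,0,0,0],[0,0,0,0,0,0],[0,0,0,0,0,0],[0,0,0,0,0,0],[0,0,0,0,0,0],[0,0,0,0,0,0],[0,0,-0.005,0,0,0],[0,0,-0.01,0,0,0]]' 0.2
python3 -m handwheel '[[0,0,-0.02,0,0,0],[0,0,-0.03,0,0,0],[0,0,-0.03,0,0,0],[0,0,-0.03,0,0,0],[0,0,-0.01,0,0,0],[0,0,0,0,0,0],[0,0,0,0,0,0],[0,0,0,0,0,0]]'
python3 top.py 0.570 -0.3655 0.068 0.085 0.03
python3 top.py 0.5553 -0.3034 0.04 0.06 0.035
python3 d.py 0.370 -0.280 0.12 185.5
```

```text
time: 39.65
ee_pos: [0.5698, -0.3658, 0.0188]
tcp_rot: [-179.9, -0.1, -77.0]
wrist_force: [-3.2, 1.4, 9.4]
opening: 0.0317
time: 40.32
ee_pos: [0.5686, -0.365, 0.031]
tcp_rot: [179.9, 0.1, -77.0]
wrist_force: [-0.4, -0.3, -0.0]
opening: 0.0514
time: 40.98
ee_pos: [0.5689, -0.3651, 0.1503]
tcp_rot: [179.9, 0.1, -77.0]
wrist_force: [0.6, 0.3, -0.9]
opening: 0.0511
1585 z 0.068 0.0777
rect [ 0.5701 -0.3667] [0.035  0.0334] 55.2
circle [ 0.5695 -0.3663] 0.0177
2956 z 0.0401 0.0518
rect [ 0.5559 -0.304 ] [0.0537 0.0544] 10.9
circle [ 0.5558 -0.3042] 0.0276
t 41.1 pos [ 0.5687 -0.365   0.1499] rot [ 1.799e+02  1.000e-01 -7.700e+01] jaw -167.0 q6 -135.7
shift mm [-127.4  174.5   30.5]
wz 7.5
shift after turn mm [-103.6  189.6   30.5]
```

```bash
python3 -m handwheel '[[0,0,0,0,0,4],[0,0,0,0,0,3.5],[-0.008,0.0145,0,0,0,0],[-0.008,0.0145,0,0,0,0],[-0.008,0.0145,0,0,0,0],[-0.008,0.0145,0,0,0,0],[-0.008,0.0145,0,0,0,0],[-0.008,0.0145,0,0,0,0]]' -0.2
python3 -m handwheel '[[-0.008,0.0145,0.005,0,0,0],[-0.008,0.0145,0.01,0,0,0],[-0.008,0.0145,0.01,0,0,0],[-0.008,0.0145,0.01,0,0,0],[-0.008,0.0145,0.01,0,0,0],[-0.008,0.0145,0.005,0,0,0],[-0.008,0.0145,0,0,0,0],[0,0,0,0,0,0]]'
python3 -m handwheel '[[0,0,0,0,0,0],[0,0,0,0,0,0],[0,0,0,0,0,0],[0,0,0,0,0,0],[0,0,0,0,0,0],[0,0,0,0,0,0],[0,0,0,0,0,0],[0,0,0,0,0,0]]'
python3 - <<'E'
from h import *
c=shot("wrist"); save(c,"b1.png"); hsv=cv2.cvtColor(c["img"],cv2.COLOR_RGB2HSV)
m=(hsv[...,0]>45)&(hsv[...,0]<80)&(hsv[...,1]>110); v,u=np.nonzero(m); print(m.sum())
P=np.array([ray(c,a,b,.009)[:2] for a,b in zip(u,v)],np.float32)
P=P[np.hypot(P[:,0]-.37,P[:,1]+.27)<.08]; r=cv2.minAreaRect(P); print(r); b=cv2.boxPoints(r); print(b.round(4))
Q=cloud(c).reshape(-1,3); k=(np.hypot(Q[:,0]-.37,Q[:,1]+.272)<.075)&(Q[:,2]>.006)&(Q[:,2]<.02); print("depth",cv2.minAreaRect(Q[k][:,:2].astype(np.float32)),np.percentile(Q[k][:,2],[50,99]))
E
python3 d.py 0.371 -0.282 0.1 185.5
```

```text
time: 41.75
ee_pos: [0.4769, -0.3252, 0.1505]
tcp_rot: [179.9, 0.1, -84.5]
wrist_force: [-0.3, -1.1, 0.5]
opening: 0.0344
time: 42.42
ee_pos: [0.3691, -0.2784, 0.1006]
tcp_rot: [179.9, 0.1, -84.6]
wrist_force: [-0.2, 0.0, -0.2]
opening: 0.0343
time: 43.08
ee_pos: [0.3718, -0.2798, 0.1018]
tcp_rot: [180.0, 0.0, -84.5]
wrist_force: [0.5, -0.1, -0.2]
opening: 0.0342
1606
((0.370553195476532, -0.27525535225868225), (0.011543883010745049, 0.11485937982797623), 5.283663272857666)
[[ 0.3595 -0.2186]
 [ 0.3701 -0.333 ]
 [ 0.3816 -0.3319]
 [ 0.371  -0.2175]]
depth ((0.36994144320487976, -0.27362585067749023), (0.011524364352226257, 0.11828017979860306), 5.8958659172058105) [0.01063131 0.01683362]
t 43.1 pos [ 0.3718 -0.2798  0.1018] rot [180.    0.  -84.5] jaw -174.5 q6 -132.4
shift mm [2.1 1.  1.8]
wz -0.0
shift after turn mm [2.1 1.  1.8]
```

View pics/b1.png

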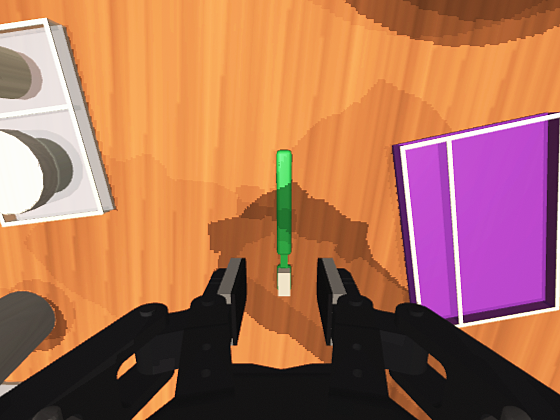

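Brush handle runs (284,150)→(284,255) with the bristle head at (284,285), aligned between the jaws. Purple look-alike at right, well clear.

```bash
python3 -m handwheel '[[0.0037,0.0006,0.015,0,0,0],[0,0,0.02,0,0,0],[0,0,0.02,0,0,0],[0,0,0.02,0,0,0],[0,0,0.014,0,0,0],[0,0,0.01,0,0,0],[0,0,0.005,0,0,0],[0,0,0,0,0,0]]'
python3 -m handwheel '[[0,0,0.002,0,0,0],[0,0,0.001,0,0,0],[0,0,0,0,0,0],[0,0,0,0,0,0],[0,0,0,0,0,0],[0,0,0,0,0,0],[0,0,0,0,0,0],[0,0,0,0,0,0]]'
python3 - <<'E'
from h import *
o=monitor.get_obs(); c=shot("wrist"); Q=cloud(c)
M=R.from_euler('xyz',o["tcp_rot"],degrees=True).as_matrix(); L=(Q-o["ee_pos"])@M
k=(c["img"].max(-1)<170)&(np.ptp(c["img"].astype(int),-1)<25)&(abs(L[...,0])<.02)&(abs(L[...,1])<.045)&(Q[...,2]<.08)
for s in (-1,1): print(np.percentile(Q[...,2][k&(np.sign(L[...,1])==s)],[0,0.5,1,3,10]).round(4))
E
```

```text
time: 43.8
ee_pos: [0.3711, -0.2833, -0.0029]
tcp_rot: [179.9, 0.1, -84.5]
wrist_force: [0.4, 0.2, -0.2]
opening: 0.0342
time: 44.47
ee_pos: [0.3715, -0.2836, -0.005]
tcp_rot: [-180.0, -0.0, -84.5]
wrist_force: [-0.3, -0.8, 0.0]
opening: 0.0343
[-0.0002  0.0107  0.0124  0.0173  0.0309]
[0.0048 0.0095 0.0119 0.0179 0.0332]
```

```bash
python3 -m handwheel '[[0,0.0005,0.002,0,0,0],[0,0,0.0015,0,0,0],[0,0,0.001,0,0,0],[0,0,0,0,0,0],[0,0,0,0,0,0],[0,0,0,0,0,0],[0,0,0,0,0,0],[0,0,0,0,0,0]]'
python3 -m handwheel '[[0,0,0,0,0,0],[0,0,0,0,0,0],[0,0,0,0,0,0],[0,0,0,0,0,0],[0,0,0,0,0,0],[0,0,0,0,0,0],[0,0,0,0,0,0],[0,0,0,0,0,0]]' -1 30
```

```text
time: 45.18
ee_pos: [0.371, -0.2836, -0.0097]
tcp_rot: [180.0, 0.0, -84.5]
wrist_force: [1.1, 0.1, 0.2]
opening: 0.0339
time: 45.85
ee_pos: [0.3715, -0.2842, -0.0086]
tcp_rot: [-179.9, -0.1, -84.5]
wrist_force: [-0.8, -0.6, 7.8]
opening: 0.0113
```

```bash
python3 -m handwheel '[[0,0,-0.004,0,0,0],[0,0,-0.01,0,0,0],[0,0,-0.02,0,0,0],[0,0,-0.025,0,0,0],[0,0,-0.025,0,0,0],[0,0,-0.025,0,0,0],[0,0,-0.02,0,0,0],[0,0,-0.005,0,0,0]]'
python3 -m handwheel '[[0,0,0,0,0,1.3],[0,0,0,0,0,0],[0,0,0,0,0,0],[0,0,0,0,0,0],[0,0,0,0,0,0],[0,0,0,0,0,0],[0,0,0,0,0,0],[0,0,0,0,0,0]]'
python3 d.py 0.6307 -0.0167 0.12
```

```text
time: 46.52
ee_pos: [0.372, -0.2844, 0.1285]
tcp_rot: [-179.8, -0.2, -84.5]
wrist_force: [0.4, -0.2, 0.2]
opening: 0.0112
time: 47.18
ee_pos: [0.3709, -0.2836, 0.1242]
tcp_rot: [180.0, 0.0, -85.8]
wrist_force: [0.7, -0.0, -0.3]
opening: 0.0113
t 47.2 pos [ 0.3709 -0.2836  0.1242] rot [180.    0.  -85.8] jaw -175.8 q6 -131.6
shift mm [-247.3 -278.5    4.2]
```

```bash
python3 -m handwheel '[[-0.0155,-0.0174,0,0,0,0],[-0.0155,-0.0174,0,0,0,0],[-0.0155,-0.0174,0,0,0,0],[-0.0155,-0.0174,0,0,0,0],[-0.0155,-0.0174,0,0,0,0],[-0.0155,-0.0174,0,0,0,0],[-0.0155,-0.0174,0,0,0,0],[-0.0155,-0.0174,0,0,0,0]]'
python3 -m handwheel '[[-0.0155,-0.0174,0,0,0,0],[-0.0155,-0.0174,0,0,0,0],[-0.0155,-0.0174,0,0,0,0],[-0.0155,-0.0174,0,0,0,0],[-0.0155,-0.0174,0,0,0,0],[-0.0155,-0.0174,0,0,0,0],[-0.0155,-0.0174,0,0,0,0],[-0.0155,-0.0174,0,0,0,0]]'
python3 -m handwheel '[[0,0,0.01,0,0,0],[0,0,0.02,0,0,0],[0,0,0.02,0,0,0],[0,0,0.02,0,0,0],[0,0,0.01,0,0,0],[0,0,0.005,0,0,0],[0,0,0,0,0,0],[0,0,0,0,0,0]]'
python3 d.py 0.6307 -0.0167 -0.0055
python3 - <<'E'
from h import *
save(shot("scene"),"t1.png",(160,210,320,330),4)
c=shot("side"); hsv=cv2.cvtColor(c["img"],cv2.COLOR_RGB2HSV); Q=cloud(c)
m=(hsv[...,0]>45)&(hsv[...,0]<80)&(hsv[...,1]>110)&(np.hypot(Q[...,0]-.63,Q[...,1])<.1)
print(m.sum(),cv2.minAreaRect(Q[m][:,:2].astype(np.float32)))
P=Q[m]; i=np.argsort(P[:,1]); print(P[i[::max(1,len(i)//8)]].round(4))
E
```

```text
time: 47.85
ee_pos: [0.5015, -0.1488, 0.1243]
tcp_rot: [-180.0, -0.0, -85.8]
wrist_force: [0.4, -0.6, 0.3]
opening: 0.0112
time: 48.52
ee_pos: [0.6313, -0.0151, 0.1242]
tcp_rot: [180.0, -0.0, -85.8]
wrist_force: [-0.0, -0.5, -0.2]
opening: 0.0114
time: 49.18
ee_pos: [0.6309, -0.0162, 0.0402]
tcp_rot: [-180.0, -0.0, -85.8]
wrist_force: [-0.2, -0.0, 0.7]
opening: 0.0111
t 49.2 pos [ 0.6309 -0.0162  0.0402] rot [-180.    -0.   -85.8] jaw -175.8 q6 -95.6
shift mm [ 0.4  0.2 45.7]
77 ((0.614200234413147, -0.01905236765742302), (0.049018602818250656, 0.09516724199056625), 0.8955163359642029)
[[ 0.6305 -0.0664  0.0576]
 [ 0.6307 -0.0594  0.053 ]
 [ 0.6336 -0.0513  0.0593]
 [ 0.6283 -0.0457  0.0611]
 [ 0.6349 -0.0387  0.0571]
 [ 0.6339 -0.0318  0.0595]
 [ 0.6356 -0.0261  0.0585]
 [ 0.6251  0.0085  0.0543]
 [ 0.6256  0.0217  0.0557]]
```

View pics/t1.png

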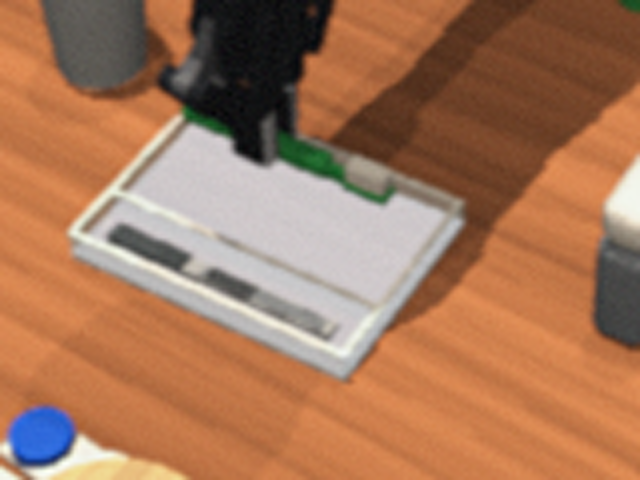

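The brush is level, bristles up at (365,175), over the free bay, and the file is undisturbed. Lowering it gently.

```bash
python3 -m handwheel '[[0,0,0.01,0,0,0],[0,0,0.01,0,0,0],[0,0,0.008,0,0,0],[0,0,0.006,0,0,0],[0,0,0.004,0,0,0],[0,0,0.003,0,0,0],[0,0,0.002,0,0,0],[0,0,0,0,0,0]]'
python3 -m handwheel '[[0,0,0.001,0,0,0],[0,0,0.001,0,0,0],[0,0,0.001,0,0,0],[0,0,0,0,0,0],[0,0,0,0,0,0],[0,0,0,0,0,0],[0,0,0,0,0,0],[0,0,0,0,0,0]]'
```

```text
time: 49.95
ee_pos: [0.6305, -0.016, -0.004]
tcp_rot: [180.0, -0.0, -85.8]
wrist_force: [-0.3, 0.1, -0.5]
opening: 0.0111
time: 50.62
ee_pos: [0.631, -0.0161, -0.0045]
tcp_rot: [-179.9, -0.0, -85.8]
wrist_force: [-5.1, -0.1, 11.8]
opening: 0.0109
```

Contact. Release to about 30 mm and lift clear.

```bash
python3 -m handwheel '[[0,0,-0.001,0,0,0],[0,0,0,0,0,0],[0,0,0,0,0,0],[0,0,0,0,0,0],[0,0,0,0,0,0],[0,0,0,0,0,0],[0,0,0,0,0,0],[0,0,0,0,0,0]]' -0.3
python3 -m handwheel '[[0,0,-0.005,0,0,0],[0,0,-0.02,0,0,0],[0,0,-0.03,0,0,0],[0,0,-0.03,0,0,0],[0,0,-0.03,0,0,0],[0,0,-0.03,0,0,0],[0,0,-0.03,0,0,0],[0,0,-0.02,0,0,0]]'
python3 -m handwheel '[[0.03,0.02,0,0,0,0],[0.03,0.02,0,0,0,0],[0.03,0.02,0,0,0,0],[0.03,0.02,0,0,0,0],[0.03,0.02,0,0,0,0],[0.03,0.02,0,0,0,0],[0,0,0,0,0,0],[0,0,0,0,0,0]]'
python3 - <<'E'
from h import *
s=shot("scene"); save(s,"f1.png",s=1.4); d=shot("side"); save(d,"f2.png",s=1.4)
for nm,c in (("scene",s),("side",d)):
    Q=cloud(c).reshape(-1,3)
    for n,x,y,a,b,r in [("brush",.63,-.007,.009,.03,.04),("jar",.5555,-.303,.04,.06,.04),("pill",.57,-.366,.066,.085,.03),("lidbar",.534,.335,.08,.1,.035),("tumbler",.591,-.164,.075,.1,.05)]:
        k=(np.hypot(Q[:,0]-x,Q[:,1]-y)<r)&(Q[:,2]>a)&(Q[:,2]<b); P=Q[k].astype(np.float32)
        q=cv2.minAreaRect(np.ascontiguousarray(P[:,:2])); print(nm,n,np.round(q[0],3),np.round(q[1],3),round(q[2],1),"zmax",P[:,2].max().round(3))
E
```

```text
time: 51.28
ee_pos: [0.6309, -0.016, -0.0054]
tcp_rot: [-180.0, -0.0, -85.8]
wrist_force: [0.1, -0.0, 4.2]
opening: 0.0299
time: 51.95
ee_pos: [0.6307, -0.016, 0.1925]
tcp_rot: [-179.9, -0.0, -85.8]
wrist_force: [1.3, 0.5, 0.3]
opening: 0.0299
time: 52.62
ee_pos: [0.523, -0.2057, 0.1894]
tcp_rot: [180.0, 0.0, -86.0]
wrist_force: [0.2, 0.8, -0.5]
opening: 0.0302
scene brush [ 0.629 -0.005] [0.069 0.074] 56.0 zmax 0.022
scene jar [ 0.555 -0.303] [0.055 0.055] 86.5 zmax 0.055
scene pill [ 0.57  -0.363] [0.034 0.033] 81.2 zmax 0.081
scene lidbar [0.535 0.335] [0.049 0.012] 29.9 zmax 0.091
scene tumbler [ 0.591 -0.163] [0.062 0.062] 8.1 zmax 0.088
side brush [ 0.635 -0.009] [0.072 0.066] 53.9 zmax 0.019
side jar [ 0.553 -0.305] [0.056 0.054] 13.3 zmax 0.052
side pill [ 0.567 -0.367] [0.033 0.032] 48.3 zmax 0.078
side lidbar [0.532 0.332] [0.046 0.014] 33.2 zmax 0.088
side tumbler [ 0.589 -0.166] [0.062 0.059] 47.0 zmax 0.086
```

View pics/f1.png

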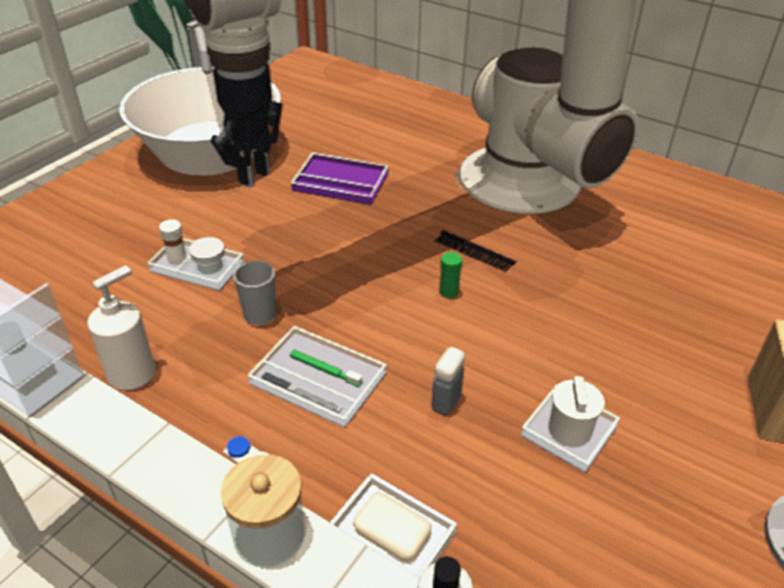

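View pics/f2.png

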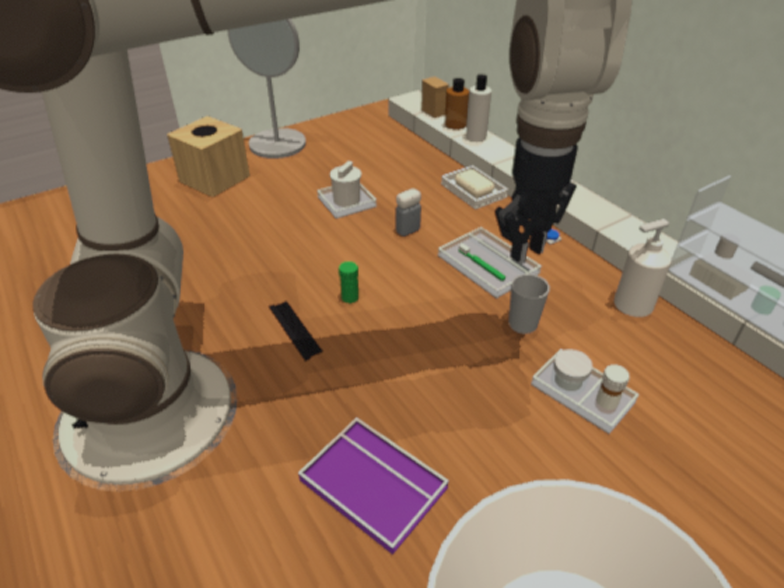

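The cup with its lid is in the square tray (577,410). The jar (208,257) and bottle (172,242) are in their bays, and the brush is in the free bay (325,367), bristles up. Tumbler, file and look-alikes are untouched, and the gripper is clear.

```bash
python3 -c "
from workcell import order; print(order.job_done())"
```

```text
the job is handed in; nothing more can be done
None
```

The job is done and handed in at about 53 s of the 125 s allowed. In the order asked:

1. The denture cup stands in the square tray.
2. Its lid is closed on it.
3. The jar is in the wide bay and the pill bottle in the narrow bay of the small two-bay tray.
4. The toothbrush lies bristles up, lengthwise, in the free bay of the long tray.

**Last checks:**
- **Lid:** seated, with disc top at about 70 mm, bar top at about 88 mm, and centred on the cup to about 1 mm.
- **Jar and bottle:** both upright and within about 3 mm of their bay centres in both views.
- **Toothbrush:** flat in its bay by eye in both pictures. My numeric fit for it picked up the tray rims, so it proved nothing.
- **Left alone:** the tumbler measured unmoved. The nail file, green bottle and purple tray look untouched in the pictures.

**What disagreed:** the fingertips measured about 13–16 mm behind the reported TCP when nearly shut, and about 25 mm when open. The text puts them 17 mm ahead. Because of that, the first lid grasp closed above the bar without gripping it. I used the measured offset from then on. The cup had already been carried before I found this, gripped only near its rim; it was set down upright. The highest wrist force I read was about 15 N.

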